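Click a stop collar onto the post of a stand

ROBOT

A 6-joint arm with a two-finger parallel gripper is mounted at the origin on a cart in front of the work surface, level with it; the furniture and walls round the work are solid. World frame = base frame: x ahead of the robot, y to its left, z up, the work surface at z = 0. Lengths are in mm, angles in rad, forces in N, time in s.
With the tool pointing down it reaches from about 350 to 800 mm from the base axis. Payload 7.3 kg.
Tool frame: the origin (TCP) lies at the very end of the fingers, on their centre line; the grasp point (between the pads) lies 19 mm behind it; z points along the fingers, y is the line along which they close (so a half turn about z gives the same grasp; the last joint's range is limited). The gripper opens to 85 mm and grips with 20 to 120 N. Pads are 22 mm wide; open, the fingers measure 114 mm over their backs; the gripper's body (76 mm by 85 mm) begins 54 mm behind the grasp point. The pads swing forward as they close: fully open they stand 13 mm farther back than shut.
Start: joints at [1.152, 0.342, 1.524, -0, 1.275, -0.146], TCP at [141.435, 505.609, 231.322] pointing down, gripper open.
Joint ranges: [-2.53, 2.53], [-0.77, 2.02], [0.04, 2.7], [-1, 4.14], [0.28, 2.66], [-3.11, 3.11]. Speed limits (rad/s): [2.57, 2.57, 3.14, 3.14, 3.14, 3.14].

INTERFACE

Orientations are given as a rotation vector (axis times angle).
In Python, from rig import env gives the robot as it stands.
- The arm moves only by the tool arm_command, never from a script. Its argument "commands" is a list of rows, each a list of 7 numbers: the turn, a rotation vector about the tool's x, y, z in rad, then the shift along the tool's x, y, z in cm, then the gripper's target within -1 to 1 (shut at 1, half-way at 0, fully open at -1). In form: [[rx, ry, rz, tx, ty, tz, gripper], ...]. A call has 1 to 8 rows; each row shifts and turns the commanded pose from where the row before left it, along the tool's axes as they then stand; what a row does not reach is not made up. A row lasts 1/10 s, in which the tool goes at most 50 mm and 8.59 degrees, less where a joint would pass 70% of its speed; a pose out of reach is approached as far as the arm can. A call is refused whole if a number of a shift passes 5 or a number of a turn 0.15, either way. A call with a gripper value outside its range is refused whole. The fingers move at their own pace and stop on an object; "newtons" is the grip in N (left out, the last holds). Time passes only in rows, so rows that do not move let the fingers close. It gives the time, the measured TCP pose, the force, the opening and the grip force at its end, in the units of the state.
- env.state(): the state, without advancing time (a new reading comes with each control period).
- env.camera(name): name is "scene" or "side" or "wrist"; returns a dict with "image" (384x512x3 uint8, red, green, blue), "fx", "fy", "cx", "cy" (pixels), "k1" (the pictures are not rectified: a ray, as slopes to the right and down, at radius r is drawn at 1 + k1 r^2 times it, then the intrinsics apply), "R" (3x3) and "t" (3): a world point X has camera coordinates R X + t. Camera axes: x right, y down, z forward; pixel columns grow to the right and rows downward; lengths in mm; the calibration is good to about 2 mm. A picture is of the moment at which its call begins. There is no depth.
- env.hand_in(): hands the job in; it is judged then, once.
The state is a dict: "time": time; "joint_pos": joint angles; "joint_velocities": joint speeds; "joint_efforts": joint torques, N m; "eef_pos": TCP position; "orientation": TCP orientation; "wrist_force": force on the tool from outside, world axes, zero at the start; "ft_torque": the same for the moment, N m; "grip_width": finger opening in mm; "grasp_force": force on a finger pad.
Only numpy, scipy, OpenCV 4.12 (cv2) and the standard library are available. Lean on these libraries where they do the work, as an engineer would, in place of code of your own. Each camera call takes 0.05 s, during which the arm holds its last target. There are 200 camera calls.

TASK

Fit the loose flanged stop collar on the post of the small stand: pick it up, lower it flange down over the tip of the post and press it down past the two sprung balls until you feel it click through and land on the sprung washer of the clamp ring, then let go. The height of the clamp ring is set anew each time, so go by feel, and ease off as soon as the collar lands: the stand must never be loaded with more than 30 N. Do not disturb the other small things on the desk.

Things in the scene. Friction and masses are not known exactly. Their poses are not given: they have to be found in the camera images.
- collar: Loose flanged stop collar, plain aluminium, about 80 g, upright on the desk, flange down. 32 mm tall: flange 46 mm across, 6 mm thick at the bottom; above it a round hub 30 mm across, from 6 to 32 mm height: grip it from above, fingertips just over the flange. A bore of 18 mm runs right through. Origin: centre of the flange's underside; z up along the bore.
- stand: Fixed stand: grey base plate 100x90x12 mm, an upright steel post 16 mm across in its centre. On the post a dark clamp ring (38 mm across, black thumbscrew) bears a sprung brass washer (33 mm across, 7 N per mm, 2 mm travel), the collar's seat; its top lies 31 to 62 mm above the desk, different each time: find it by feel. Origin: centre of the base plate's underside.
- post_tip (a point): Top centre of the post, 115 mm above the desk; the last 9 mm taper to 7 mm across. Two opposite 6 mm balls, 35 mm above the washer's top (so 66 to 97 mm above the desk), stand out by 2.2 mm. The collar's lower edge meets them 2.5 mm higher; getting over takes 5 to 9 N and 3 mm of travel, then it drags with 2 to 5 N for some 30 mm; in the last 3 mm they snap out above it.
- screw_tin: Bystander, to be left where it is: open aluminium screw tin, 51 mm across and 19 mm tall. Origin: centre of its underside.
- usb_camera: Bystander, to be left where it is: silver-grey camera head, 56x66x26 mm. Origin: centre of its underside.
- adapter: Bystander, to be left where it is: small white power brick, 34x58x26 mm. Origin: centre of its underside.
- white_carton: Bystander, to be left where it is: small printed white and red carton, 40x60x30 mm. Origin: centre of its underside.

How it is judged (in metres and radians):
On the way, in this order (a step that is already met when the one before it is completed fails the run):
1. the collar is threaded over the tip of the post (horizontal distance between collar and post_tip below 0.0035 m and angle between collar's own z axis and vertical below 0.12 rad and height (world z) of collar below 0.111 m), for 0.02 s.
2. the collar is pushed down over the balls, which press on it (horizontal distance between collar and post_tip below 0.0035 m and angle between collar's own z axis and vertical below 0.12 rad and height (world z) of collar below 0.103 m and contact force between collar and stand above 5 N), for 0.05 s.
At the end, for the whole second after the job is handed in: The collar sits upright on the post (axis within 3.5 mm, tilt under 0.12 rad), its underside 25 to 65 mm above the desk, at rest, lying on the washer by its own weight and no longer squeezed by the balls, which stand out above it (sum of the contact forces between collar and stand 0.1 to 4 N) (horizontal distance between collar and post_tip below 0.0035 m and angle between collar's own z axis and vertical below 0.12 rad and height (world z) of collar between 0.025 and 0.065 m and linear speed of collar below 0.02 m/s and contact force between collar and stand between 0.1 and 4 N); the robot touches nothing.
It fails at once if the contact forces of the collar on the stand (post, balls, washer) add up to more than 30 N (contact force between collar and stand above 30 N).
It fails at once if one of the four bystanders is moved by more than 25 mm (distance of any of screw_tin, usb_camera, adapter, white_carton from where it was at the start of the episode above 0.025 m).
It also fails if it takes over 48 s, if anything falls off the work surface, if the arm or the gripper's body presses on something with over 40 N, if the wrist force passes 120 N, or if a joint passes its speed limit or range.

## Working session

There is one attempt and no reset: what is moved stays moved. The work goes in short steps, Python scripts to look and compute and a tool call to move; the robot and the scene stay as the last step left them, time stands still between calls to the robot, and variables do not carry over. Pictures are saved under pics/ and viewed, at most 10 in all, crops included, and the job is handed in when it is done.

Besides the shell and the picture viewer there is one more tool, called by a JSON object that holds its "api" and its "payload". arm_command: Moves the arm, as the interface text tells. Its arguments: {"type":"object","properties":{"commands":{"type":"array","items":{"type":"array","items":{"type":"number"}}},"newtons":{"type":"number"}},"required":["commands"]}

```bash
mkdir -p pics; cat > h.py <<'E'
import numpy as np, cv2
from rig import env
def cam(n,save=None):
    c=env.camera(n)
    if save: cv2.imwrite('pics/'+save,c['image'][:,:,::-1])
    return c
def ray(c,u,v):
    K=np.array([[c['fx'],0,c['cx']],[0,c['fy'],c['cy']],[0,0,1.]])
    d=np.array([(u-c['cx'])/c['fx'],(v-c['cy'])/c['fy']]);p=d.copy()
    for _ in range(20): p=d/(1+c['k1']*(p@p))
    R=np.array(c['R']);return -R.T@np.array(c['t']),R.T@np.array([p[0],p[1],1])
def onz(c,u,v,z):
    o,d=ray(c,u,v);return o+d*(z-o[2])/d[2]
def proj(c,X):
    q=np.array(c['R'])@np.array(X)+np.array(c['t']);p=q[:2]/q[2];p=p*(1+c['k1']*(p@p))
    return np.array([c['fx']*p[0]+c['cx'],c['fy']*p[1]+c['cy']])
E
python3 - <<'E'
from h import *
a=[cam(n) for n in('scene','side','wrist')]
for n,c in zip('abc',a): print({k:np.round(v,3).tolist() for k,v in c.items() if k!='image'}, ray(c,256,192)[0])
cv2.imwrite('pics/scene.png',a[0]['image'][:,:,::-1]);cv2.imwrite('pics/side.png',a[1]['image'][:,:,::-1])
cv2.imwrite('pics/wrist.png',a[2]['image'][:,:,::-1])
print(env.state())
E
```

```text
{'fx': 408.007, 'fy': 408.007, 'cx': 253.034, 'cy': 190.652, 'k1': -0.018, 'R': [[-0.533, -0.846, 0.011], [-0.644, 0.397, -0.653], [0.548, -0.355, -0.757]], 't': [251.006, 484.807, 572.47]} [132.19200499 222.9983119  747.36940225]
{'fx': 365.421, 'fy': 365.421, 'cx': 250.546, 'cy': 193.162, 'k1': -0.113, 'R': [[-0.923, -0.384, 0.016], [-0.231, 0.521, -0.822], [0.307, -0.762, -0.57]], 't': [514.189, 262.111, 654.741]} [334.04861919 559.87182152 580.28681024]
{'fx': 300.808, 'fy': 300.808, 'cx': 258.882, 'cy': 189.212, 'k1': -0.021, 'R': [[0.269, 0.963, -0.001], [0.915, -0.255, 0.312], [0.3, -0.085, -0.95]], 't': [-525.067, -39.866, 380.98]} [ 63.5359425  527.77918889 373.95541639]
{'time': 0.15, 'joint_pos': array([ 1.15202107e+00,  3.42562771e-01,  1.52475389e+00, -7.00308995e-06,
        1.27544159e+00, -1.46006651e-01]), 'joint_velocities': array([ 8.73729252e-04, -2.95133060e-03, -3.15289485e-03, -6.04099736e-05,
        6.44653831e-04, -1.04078462e-03]), 'joint_efforts': array([ 1.52431501e-03, -4.33899236e+01, -2.46147877e+01,  6.24561352e-06,
        5.73963436e-03, -2.43502046e-05]), 'eef_pos': array([141.29772823, 505.3236955 , 230.80083195]), 'orientation': array([-4.27090337e-01, -3.11210458e+00,  1.76115040e-03]), 'wrist_force': array([ 0.6403243 ,  0.20995587, -0.83754917]), 'ft_torque': array([-0.03782778, -0.02465185,  0.02461174]), 'grasp_force': 0.0, 'grip_width': 85.15911892216835}
```

View pics/scene.png

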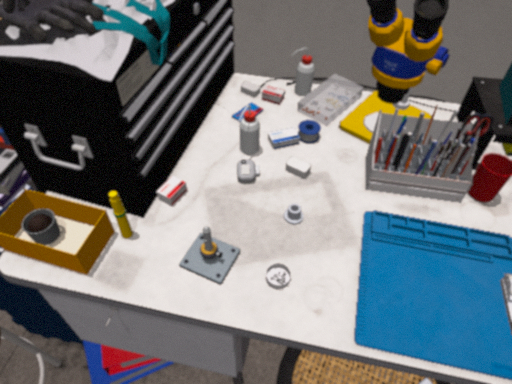

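View pics/side.png

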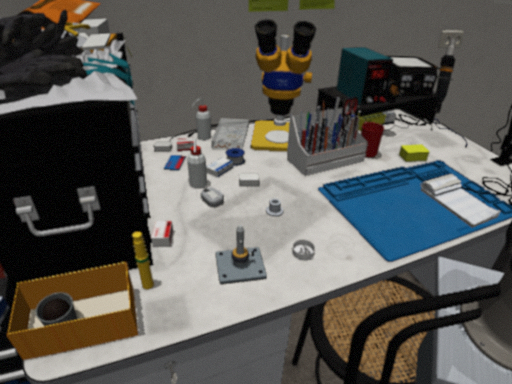

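Scene: collar near (293,214), stand base near (210,258), post tip near (207,231), tin (278,276). Side: collar (275,208), post tip (239,230), base (241,264).

```bash
python3 - <<'E'
from h import *
A=cam('scene');B=cam('side')
def crop(c,u,v,w=50,h=45,s=8):
    return cv2.resize(c['image'][v-h:v+h,u-w:u+w,::-1],None,fx=4,fy=4,interpolation=cv2.INTER_CUBIC)
top=np.hstack([crop(A,210,245),crop(A,293,214)])[:300*2]
bot=np.hstack([crop(B,241,250),crop(B,275,208)])
o=np.vstack([top,bot])[:, :800]; o=cv2.resize(o,(666,600)); cv2.imwrite('pics/crops.png',o); print(o.shape)
print('collar',onz(A,293,214,10),onz(B,275,208,10))
print('tip',onz(A,207,230,115),onz(B,239.5,229,115))
print('base',onz(A,210,258,12),onz(B,241,264,12))
for n,a,b,z in(('tin',(278,276),(304,250),10),('cam',(248,171),(212,198),13),('adp',(298,168),(249,181),13),('cart',(172,190),(163,234),15)):
    print(n,onz(A,*a,z),onz(B,*b,z))
E
```

```text
(600, 666, 3)
collar [ 559.12866334 -163.02605681   10.        ] [ 557.60881427 -166.36933292   10.        ]
tip [552.93872794  52.5721995  115.        ] [557.43382571  59.91922964 115.        ]
base [555.25658589  52.99005887  12.        ] [557.04631683  53.45319278  12.        ]
tin [446.66773675 -44.31647412  10.        ] [444.99798275 -44.23720505  10.        ]
cam [ 725.26680395 -145.24857665   13.        ] [ 725.35478619 -136.41778617   13.        ]
adp [ 668.50080787 -257.23011633   13.        ] [ 667.44691855 -253.63170367   13.        ]
cart [765.31966758  41.71466655  15.        ] [761.90413338  41.57991345  15.        ]
```

View pics/crops.png

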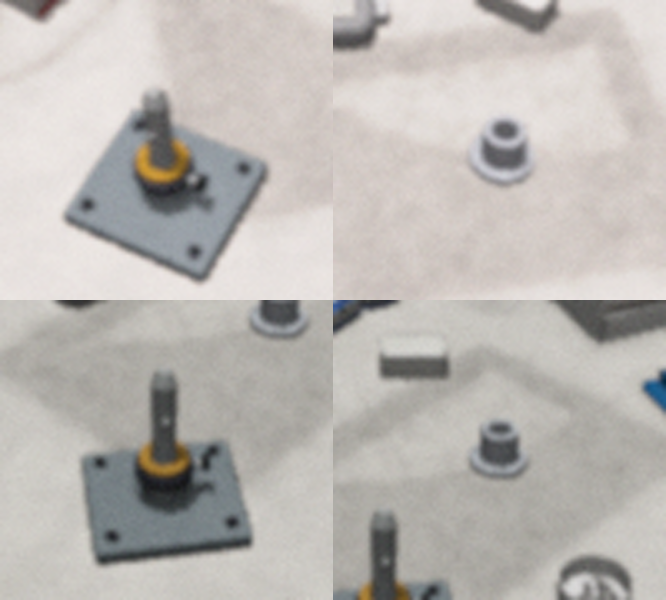

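View pics/wrist.png

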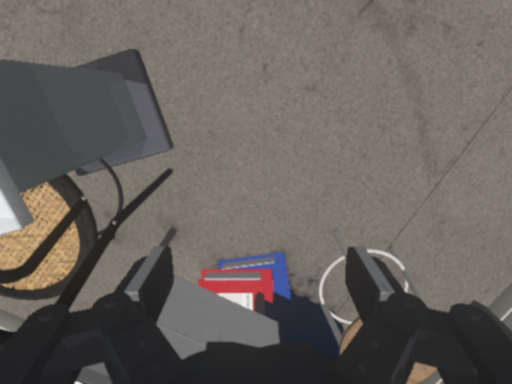

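Crops: scene post top centre ≈(206.6,228.5), brass washer top ≈(208.6,247). Side: tip ≈(240.2,228), washer ≈(240,253), ball ≈(240.5,241.6). Wrist view: floor only.

```bash
cat >> h.py <<'E'
from scipy.optimize import least_squares
from scipy.spatial.transform import Rotation as Ro
def tri(obs):
    return least_squares(lambda X:np.concatenate([proj(c,X)-p for c,p in obs]),[556,0,50]).x
def totool(d):
    s=env.state();return Ro.from_rotvec(s['orientation']).as_matrix().T@np.array(d,float)
E
python3 - <<'E'
from h import *
A=cam('scene');B=cam('side')
t=tri([(A,(206.6,228.5)),(B,(240.2,228))]);w=tri([(A,(208.6,247)),(B,(240,253))])
print(t,w)
x,y=556,54
for z in (31,40,50,62,80,115): print(z,proj(A,(x,y,z)),proj(B,(x,y,z)))
s=env.state()['eef_pos'];d=np.array([530,-164,200])-s
print(totool(d),Ro.from_rotvec(env.state()['orientation']).as_matrix())
E
```

```text
[560.40486497  49.95815791 108.91383499] [561.65021771  50.18407     41.10449266]
31 [208.74845256 253.05909493] [241.35073648 257.95653849]
40 [208.43093093 250.67856487] [241.3537531  254.87836491]
50 [208.07198885 247.98691154] [241.35733853 251.40555481]
62 [207.63248403 244.69028459] [241.36197888 247.16353489]
80 [206.95461017 239.60387888] [241.36966703 240.64365526]
115 [205.56856836 229.19685352] [241.38733695 227.40318466]
[-554.63271846 -540.03176319   31.29194151] [[-9.63017596e-01  2.69438470e-01 -1.45796991e-04]
 [ 2.69438504e-01  9.63017546e-01 -3.13791766e-04]
 [ 5.58574875e-05 -3.41470315e-04 -9.99999940e-01]]
```

{"api": "arm_command", "payload": {"commands": [[0, 0, 0, -3.3, -3.2, 0, -1], [0, 0, 0, -3.3, -3.2, 0, -1], [0, 0, 0, -3.3, -3.2, 0, -1], [0, 0, 0, -3.3, -3.2, 0, -1], [0, 0, 0, -3.3, -3.2, 0, -1], [0, 0, 0, -3.3, -3.2, 0, -1], [0, 0, 0, -3.3, -3.2, 0, -1], [0, 0, 0, -3.3, -3.2, 0, -1]]}}

```text
time: 1.15
eef_pos: [327.3, 186.3, 231.6]
orientation: [0.427, 3.112, 0.001]
wrist_force: [1.6, 0.3, 0.3]
grip_width: 85.1
grasp_force: 0.0
```

{"api": "arm_command", "payload": {"commands": [[0, 0, 0, -3.3, -3.2, 0, -1], [0, 0, 0, -3.3, -3.2, 0, -1], [0, 0, 0, -3.3, -3.2, 0, -1], [0, 0, 0, -3.3, -3.2, 0, -1], [0, 0, 0, -3.3, -3.2, 0, -1], [0, 0, 0, -3.3, -3.2, 0, -1], [0, 0, 0, -3.3, -3.2, 0.6, -1], [0, 0, 0, 0, 0, 0, -1]]}}

```text
time: 1.95
eef_pos: [490.6, -94.4, 224.2]
orientation: [0.434, 3.111, -0.002]
wrist_force: [-0.2, 0.7, 0.4]
grip_width: 85.2
grasp_force: 0.0
```

```bash
python3 - <<'E'
from h import *
s=env.state();print(s['time'],s['eef_pos'],s['orientation'],s['joint_pos'],s['wrist_force'])
c=cam('wrist','w2.png');print(proj(c,(558,-164,16)),proj(c,s['eef_pos']))
print(totool(np.array([558,-164,200])-s['eef_pos']))
E
```

```text
1.95 [490.61747174 -94.44958161 224.15932974] [ 4.34100084e-01  3.11122554e+00 -1.72355319e-03] [-3.43048837e-01  3.01641375e-01  1.60377666e+00 -1.08868716e-03
  1.23572854e+00 -1.63622331e+00] [-0.19366923  0.66384108  0.4058196 ]
[220.67490793 225.7788151 ] [257.72174866 249.2606543 ]
[-83.83169443 -48.52816804  24.05416684]
```

View pics/w2.png

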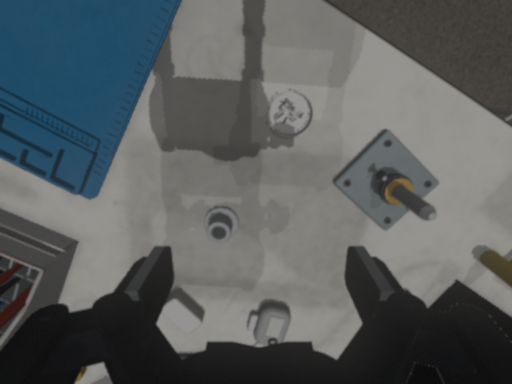

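Wrist view: collar hub top at ≈(219,232), flange ≈(221,222); stand base corners (388,131),(438,183),(388,228),(334,181), post tip ≈(428,212).

```bash
python3 - <<'E'
from h import *
c=cam('wrist')
im=c['image'];g=cv2.cvtColor(im,cv2.COLOR_RGB2GRAY)
def up(u,v,w,s=8): return cv2.resize(im[v-w:v+w,u-w:u+w,::-1],None,fx=s,fy=s,interpolation=cv2.INTER_CUBIC)
cv2.imwrite('pics/w3.png',np.hstack([up(221,225,25),up(405,200,25)]))
print('hubtop',onz(c,219,232,32),'fl',onz(c,221,222,6))
print('tip',onz(c,428,212,115),'base',np.mean([onz(c,*p,12) for p in((388,131),(438,183),(388,228),(334,181))],0))
E
```

```text
hubtop [ 557.26845392 -161.70340022   32.        ] fl [ 555.48015775 -161.77873576    6.        ]
tip [554.35373988  50.58153125 115.        ] base [557.93660454  54.44708941  12.        ]
```

View pics/w3.png

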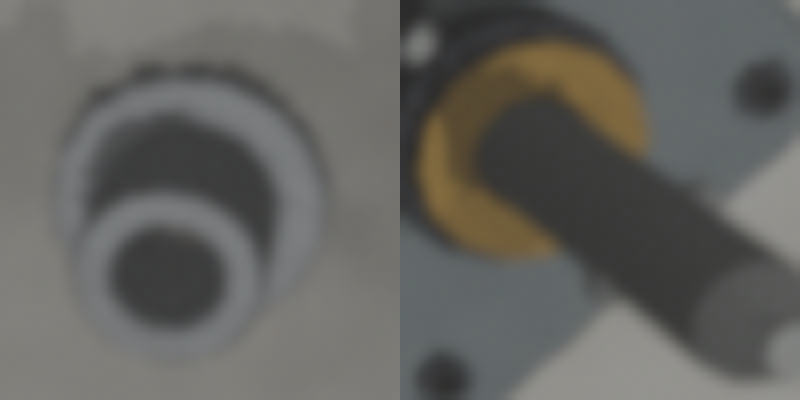

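Crop: hub top centre ≈(216.8,234.0), flange top centre ≈(219.6,226.2); brass washer centre ≈(397,193) with the post covering its far side.

```bash
python3 - <<'E'
from h import *
c=cam('wrist');s=env.state()
h=onz(c,216.8,234,32);f=onz(c,219.6,226.2,6);print(h,f)
for z in(35,41,47,53,60): print(z,onz(c,397,193,z))
m=(h+f)/2;m[2]=110;print(totool(m-s['eef_pos']))
E
```

```text
[ 558.64061952 -163.56781207   32.        ] [ 560.23515268 -163.8099375     6.        ]
35 [564.3079721   57.47578968  35.        ]
41 [561.546325    55.21007608  41.        ]
47 [558.78467791  52.94436248  47.        ]
53 [556.02303081  50.67864888  53.        ]
60 [552.8011092   48.03531635  60.        ]
[-88.56356565 -52.04242    114.83778008]
```

{"api": "arm_command", "payload": {"commands": [[0, 0, 0, -3, -1.7, 2.5, -1], [0, 0, 0, -3, -1.8, 3, -1], [0, 0, 0, -2.9, -1.7, 3, -1], [0, 0, 0, 0, 0, 1.5, -1], [0, 0, 0, 0, 0, 1.5, -1], [0, 0, 0, 0, 0, 0, -1], [0, 0, 0, 0, 0, 0, -1]]}}

```text
time: 2.8
eef_pos: [560.6, -162.9, 111.1]
orientation: [0.425, 3.112, 0.0]
wrist_force: [0.1, 1.2, 0.4]
grip_width: 85.3
grasp_force: 0.0
```

```bash
python3 - <<'E'
from h import *
s=env.state();print(s['time'],s['eef_pos'],s['orientation'],s['wrist_force'])
c=cam('wrist');u,v=proj(c,(559,-164,20)).astype(int);print(u,v)
im=c['image']
v0=max(v-75,0);u0=max(u-75,0)
print(u0,v0);cv2.imwrite('pics/w4.png',cv2.resize(im[v0:v0+150,u0:u0+150,::-1],None,fx=4,fy=4,interpolation=cv2.INTER_CUBIC)[:600])
print(proj(c,(559,-164,32)))
E
```

```text
2.8 [ 560.56744638 -162.92741697  111.05738546] [4.24879054e-01 3.11237753e+00 1.55606984e-04] [0.10454761 1.18325337 0.44891121]
256 192
181 117
[256.16939674 197.40111127]
```

View pics/w4.png

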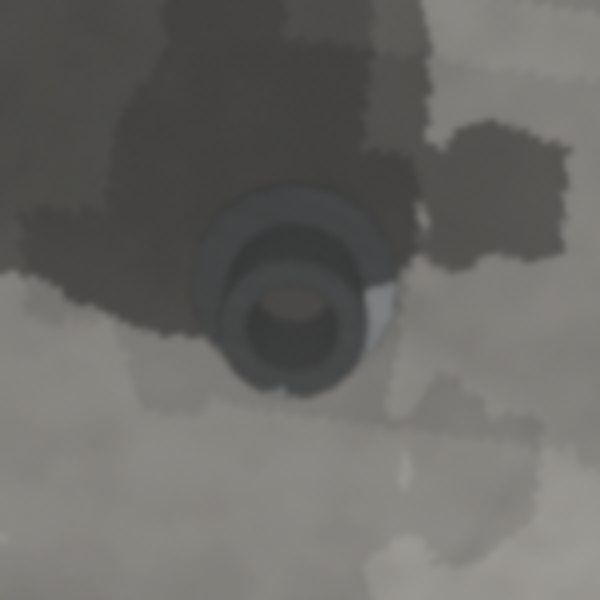

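Crop: hub top circle centre ≈(253.9,198.1) in the full image, about 2 px left of prediction; correct about 3 mm along tool −y and descend.

{"api": "arm_command", "payload": {"commands": [[0, 0, 0, 0.1, -0.3, 3, -1], [0, 0, 0, 0, 0, 3, -1], [0, 0, 0, 0, 0, 2, -1], [0, 0, 0, 0, 0, 1.2, -1], [0, 0, 0, 0, 0, 1, -1], [0, 0, 0, 0, 0, 0, -1]], "newtons": 40}}

```text
time: 3.45
eef_pos: [558.6, -166.4, 8.0]
orientation: [-0.427, -3.112, -0.0]
wrist_force: [-0.1, -0.4, 0.5]
grip_width: 85.7
grasp_force: 0.0
```

{"api": "arm_command", "payload": {"commands": [[0, 0, 0, 0, 0, 0, 1], [0, 0, 0, 0, 0, 0, 1], [0, 0, 0, 0, 0, 0, 1], [0, 0, 0, 0, 0, 0, 1], [0, 0, 0, 0, 0, 0, 1], [0, 0, 0, 0, 0, 0, 1], [0, 0, 0, 0, 0, 0, 1], [0, 0, 0, 0, 0, 0, 1]]}}

```text
time: 4.25
eef_pos: [559.2, -166.8, 9.1]
orientation: [0.427, 3.111, -0.0]
wrist_force: [0.1, -0.0, 5.3]
grip_width: 28.9
grasp_force: 40.0
```

{"api": "arm_command", "payload": {"commands": [[0, 0, 0, 0, 0, -0.5, 1], [0, 0, 0, 0, 0, -2, 1], [0, 0, 0, 0, 0, -3.5, 1], [0, 0, 0, 0, 0, -3.5, 1], [0, 0, 0, 0, 0, -3.5, 1], [0, 0, 0, 0, 0, -2, 1], [0, 0, 0, 0, 0, 0, 1]]}}

```text
time: 4.95
eef_pos: [560.2, -167.3, 161.6]
orientation: [0.426, 3.106, -0.003]
wrist_force: [0.7, -0.2, -0.2]
grip_width: 28.9
grasp_force: 39.6
```

{"api": "arm_command", "payload": {"commands": [[0, 0, 0, 0.5, 1.9, 0, 1], [0, 0, 0, 1.1, 3.8, 0, 1], [0, 0, 0, 1.1, 3.8, 0, 1], [0, 0, 0, 1.1, 3.8, 0, 1], [0, 0, 0, 1.1, 3.8, 0, 1], [0, 0, 0, 0.8, 2.6, 0, 1], [0, 0, 0, 0.4, 1.4, 0, 1], [0, 0, 0, 0, 0, 0, 1]]}}

```text
time: 5.75
eef_pos: [556.2, 54.3, 157.2]
orientation: [-0.423, -3.111, 0.0]
wrist_force: [0.0, -0.4, 0.4]
grip_width: 28.6
grasp_force: 39.7
```

```bash
python3 - <<'E'
from h import *
s=env.state();print(s['time'],s['eef_pos'],s['orientation'],s['wrist_force'],s['ft_torque'],s['grip_width'])
A=cam('scene');B=cam('side');W=cam('wrist')
def crop(c,u,v,w,h,f): return cv2.resize(c['image'][v-h:v+h,u-w:u+w,::-1],None,fx=f,fy=f,interpolation=cv2.INTER_CUBIC)
o=np.hstack([crop(A,206,225,33,50,6),crop(B,241,220,33,50,6)]);
cv2.imwrite('pics/ov.png',o[:600]);print(o.shape)
x,y,_=s['eef_pos']
for z in(150,156,115): print(z,proj(A,(x,y,z)),proj(B,(x,y,z)))
E
```

```text
5.75 [556.23203176  54.32676915 157.22803528] [-4.23069948e-01 -3.11110186e+00  6.04254469e-05] [ 0.01882131 -0.44656498  0.4193761 ] [-0.02978476  0.01240881  0.06568088] 28.62819150193654
(600, 792, 3)
150 [203.86660317 218.03541278] [241.22919976 213.440027  ]
156 [203.60038066 216.04353424] [241.23246729 210.95143234]
115 [205.35774055 229.18583698] [241.2126094  227.47072108]
```

View pics/ov.png

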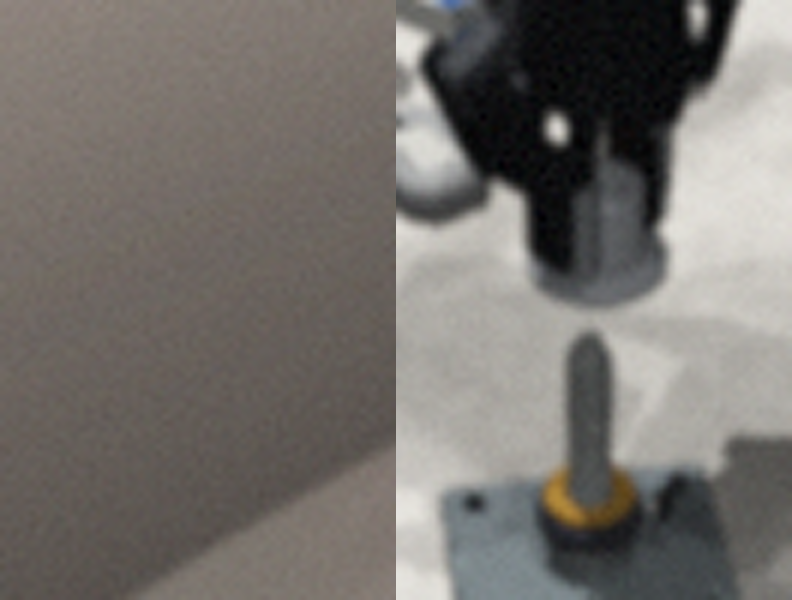

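Side view: flange centre u≈598/6, post u≈589/6 in the crop, so the collar is about 3 mm too far image-right; the arm blocks the scene camera. I'll step sideways so the wrist camera sees the tip.

{"api": "arm_command", "payload": {"commands": [[0, 0, 0, 0, -3, 0, 1], [0, 0, 0, 0, -4, 0, 1], [0, 0, 0, 0, 0, 0, 1], [0, 0, 0, 0, 0, 0, 1]]}}

```text
time: 6.3
eef_pos: [537.9, -16.5, 158.3]
orientation: [0.433, 3.111, 0.0]
wrist_force: [-0.5, 0.3, -0.8]
grip_width: 29.0
grasp_force: 39.8
```

```bash
python3 - <<'E'
from h import *
W=cam('wrist');s=env.state();print(s['time'],s['eef_pos'],s['orientation'])
np.save('w5.npy',W['image'])
p=proj(W,(558,54,115));q=proj(W,s['eef_pos']+[0,0,15]);print(p,q)
for z in (42,47): print(proj(W,(558,54,z)))
def crop(c,p,w=45):
    u,v=np.round(p).astype(int);u=min(max(u,w),512-w);v=min(max(v,w),384-w);print('org',u-w,v-w);return cv2.resize(c['image'][v-w:v+w,u-w:u+w,::-1],(400,400),interpolation=cv2.INTER_CUBIC)
cv2.imwrite('pics/w5.png',np.hstack([crop(W,p),crop(W,q)]))
E
```

```text
6.35 [538.08483915 -15.51011398 158.3194675 ] [4.30951943e-01 3.11167202e+00 4.58478264e-04]
[366.37571246 217.07796596] [259.54081699 264.48398468]
[339.01795746 184.84306403]
[340.44213975 186.51913987]
org 321 172
org 215 219
```

View pics/w5.png

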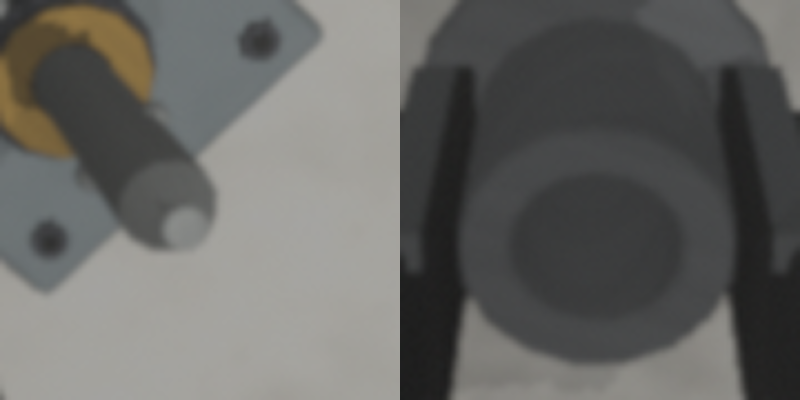

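Tip disc centre ≈(362.2,222.9), brass washer centre ≈(337,189.5), bore at the hub top ≈(258.7,273.7), seated square between the pads.

```bash
python3 - <<'E'
from h import *
W=cam('wrist');s=env.state();e=s['eef_pos'];print(e,s['orientation'])
t=onz(W,362.2,222.9,115);print('tip',t)
for z in(38,42,46,50):print(z,onz(W,337,189.5,z))
for k in (21,23,25):
    c=onz(W,258.7,273.7,e[2]+k);print('collar-tcp',c-e, 'move tool',totool(t-c))
E
```

```text
[538.15874025 -14.82580521 158.29423607] [4.28972992e-01 3.11197879e+00 4.62429112e-04]
tip [561.57204888  51.52822555 115.        ]
38 [563.52776955  53.058106    38.        ]
42 [561.96074724  52.35873852  42.        ]
46 [560.39372492  51.65937105  46.        ]
50 [558.82670261  50.96000358  50.        ]
collar-tcp [ 1.1753566  -0.48680722 21.        ] move tool [-3.31545351 70.34415467 64.31703193]
collar-tcp [-0.11790208 -0.12212814 23.        ] move tool [-4.6588553  70.34233356 66.31722621]
collar-tcp [-1.41116075  0.24255094 25.        ] move tool [-6.00225709 70.34051246 68.31742049]
```

{"api": "arm_command", "payload": {"commands": [[0, 0, 0, -0.3, 3, 0, 1], [0, 0, 0, -0.26, 3, 0, 1], [0, 0, 0, 0, 0.88, 0, 1], [0, 0, 0, 0, 0, 0, 1], [0, 0, 0, 0, 0, 0, 1], [0, 0, 0, 0, 0, 0, 1]]}}

```text
time: 7.0
eef_pos: [561.6, 49.5, 158.3]
orientation: [-0.428, -3.112, 0.0]
wrist_force: [-0.2, 0.0, -1.1]
grip_width: 28.6
grasp_force: 39.9
```

```bash
python3 - <<'E'
from h import *
P=[]
for _ in range(4): env.camera('side'); P.append(env.state()['eef_pos'])
print(np.round(P,1)); s=env.state();print(totool(np.array([561.3,51.6,158])-np.mean(P,0)),s['orientation'],s['wrist_force'])
z=Ro.from_rotvec(s['orientation']).as_matrix()[:,2];print(z)
E
```

```text
[[561.7  49.4 158.3]
 [561.7  49.5 158.4]
 [561.8  49.5 158.4]
 [561.8  49.6 158.4]]
[0.99642126 1.89329462 0.34816491] [4.28693847e-01 3.11215447e+00 5.25097320e-06] [ 0.2420233   0.17070795 -1.57234314]
[ 5.09969452e-05 -3.65024627e-06 -9.99999999e-01]
```

{"api": "arm_command", "payload": {"commands": [[0, 0, 0, 0.1, 0.2, 1, 1], [0, 0, 0, 0, 0, 1, 1], [0, 0, 0, 0, 0, 0.8, 1], [0, 0, 0, 0, 0, 0, 1], [0, 0, 0, 0, 0, 0, 1], [0, 0, 0, 0, 0, 0, 1]]}}

```text
time: 7.8
eef_pos: [561.8, 52.5, 130.6]
orientation: [0.427, 3.112, 0.0]
wrist_force: [0.2, 0.6, -0.7]
grip_width: 29.3
grasp_force: 39.8
```

```bash
python3 - <<'E'
from h import *
B=cam('side');s=env.state();print(s['eef_pos'],s['wrist_force'],s['time'])
o=cv2.resize(B['image'][180:270,195:285,::-1],(600,600),interpolation=cv2.INTER_CUBIC);cv2.imwrite('pics/ov2.png',o)
E
```

```text
[561.76751434  52.51475211 130.64515958] [-0.76734731 -0.0300698  -0.06300282] 7.85
```

View pics/ov2.png

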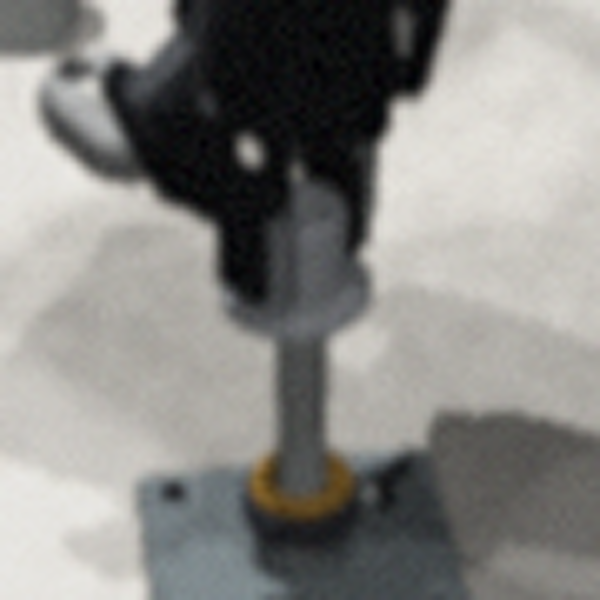

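Side view: flange centre ≈298, post ≈302 in the crop — within ~1 mm. Small correction, then gentle descent.

{"api": "arm_command", "payload": {"commands": [[0, 0, 0, 0.07, -0.07, 0.2, 1], [0, 0, 0, 0, 0, 0.3, 1], [0, 0, 0, 0, 0, 0.3, 1], [0, 0, 0, 0, 0, 0.2, 1], [0, 0, 0, 0, 0, 0, 1]]}}

```text
time: 8.35
eef_pos: [560.4, 52.0, 119.9]
orientation: [-0.427, -3.112, -0.0]
wrist_force: [-0.1, -0.4, -0.3]
grip_width: 29.0
grasp_force: 39.8
```

{"api": "arm_command", "payload": {"commands": [[0, 0, 0, 0, 0, 0.1, 1], [0, 0, 0, 0, 0, 0.1, 1], [0, 0, 0, 0, 0, 0.1, 1], [0, 0, 0, 0, 0, 0, 1]]}}

```text
time: 8.75
eef_pos: [560.6, 52.0, 117.2]
orientation: [-0.427, -3.112, -0.0]
wrist_force: [0.5, -0.1, -0.2]
grip_width: 28.8
grasp_force: 39.8
```

{"api": "arm_command", "payload": {"commands": [[0, 0, 0, 0, 0, 0.1, 1], [0, 0, 0, 0, 0, 0.1, 1], [0, 0, 0, 0, 0, 0.1, 1], [0, 0, 0, 0, 0, 0, 1]]}}

```text
time: 9.15
eef_pos: [560.9, 51.5, 114.5]
orientation: [0.427, 3.112, -0.001]
wrist_force: [0.3, -2.8, 1.3]
grip_width: 28.6
grasp_force: 40.1
```

{"api": "arm_command", "payload": {"commands": [[0, 0, 0, 0, 0, 0.1, 1], [0, 0, 0, 0, 0, 0.1, 1], [0, 0, 0, 0, 0, 0.1, 1], [0, 0, 0, 0, 0, 0, 1]]}}

```text
time: 9.55
eef_pos: [560.8, 51.1, 111.2]
orientation: [0.427, 3.112, -0.002]
wrist_force: [1.1, -5.7, 0.3]
grip_width: 28.9
grasp_force: 40.1
```

{"api": "arm_command", "payload": {"commands": [[0, 0, 0, -0.02, -0.1, 0, 1], [0, 0, 0, 0, 0, 0, 1], [0, 0, 0, 0, 0, 0, 1]]}}

```text
time: 9.85
eef_pos: [560.5, 51.0, 111.1]
orientation: [-0.427, -3.112, -0.0]
wrist_force: [0.5, -2.3, -0.9]
grip_width: 28.8
grasp_force: 39.9
```

{"api": "arm_command", "payload": {"commands": [[0, 0, 0, 0, -0.06, 0.1, 1], [0, 0, 0, 0, 0, 0.15, 1], [0, 0, 0, 0, 0, 0.15, 1], [0, 0, 0, 0, 0, 0.15, 1], [0, 0, 0, 0, 0, 0, 1]]}}

```text
time: 10.35
eef_pos: [560.2, 50.6, 105.5]
orientation: [-0.427, -3.112, -0.0]
wrist_force: [1.5, -0.2, -0.9]
grip_width: 29.0
grasp_force: 39.8
```

{"api": "arm_command", "payload": {"commands": [[0, 0, 0, 0, 0, 0.1, 1], [0, 0, 0, 0, 0, 0.1, 1], [0, 0, 0, 0, 0, 0.1, 1], [0, 0, 0, 0, 0, 0, 1]]}}

```text
time: 10.75
eef_pos: [560.2, 50.5, 102.6]
orientation: [-0.427, -3.112, -0.0]
wrist_force: [0.2, -0.4, -0.4]
grip_width: 28.9
grasp_force: 39.9
```

{"api": "arm_command", "payload": {"commands": [[0, 0, 0, 0, 0, 0.1, 1], [0, 0, 0, 0, 0, 0.1, 1], [0, 0, 0, 0, 0, 0.1, 1], [0, 0, 0, 0, 0, 0.1, 1]]}}

```text
time: 11.15
eef_pos: [560.4, 50.4, 98.7]
orientation: [0.427, 3.112, 0.0]
wrist_force: [0.8, -0.2, -0.7]
grip_width: 28.9
grasp_force: 39.9
```

{"api": "arm_command", "payload": {"commands": [[0, 0, 0, 0, 0, 0.1, 1], [0, 0, 0, 0, 0, 0.1, 1], [0, 0, 0, 0, 0, 0.1, 1]]}}

```text
time: 11.45
eef_pos: [560.4, 50.4, 95.7]
orientation: [0.427, 3.112, 0.0]
wrist_force: [0.2, -0.4, 0.1]
grip_width: 28.4
grasp_force: 39.9
```

{"api": "arm_command", "payload": {"commands": [[0, 0, 0, 0, 0, 0.1, 1], [0, 0, 0, 0, 0, 0.1, 1], [0, 0, 0, 0, 0, 0.1, 1]]}}

```text
time: 11.75
eef_pos: [560.4, 50.4, 92.7]
orientation: [0.427, 3.112, 0.0]
wrist_force: [0.1, 0.6, -0.5]
grip_width: 28.8
grasp_force: 39.9
```

{"api": "arm_command", "payload": {"commands": [[0, 0, 0, 0, 0, 0.1, 1], [0, 0, 0, 0, 0, 0.1, 1], [0, 0, 0, 0, 0, 0.1, 1]]}}

```text
time: 12.05
eef_pos: [560.9, 50.2, 90.2]
orientation: [0.427, 3.111, -0.0]
wrist_force: [-0.1, -0.5, 4.1]
grip_width: 29.2
grasp_force: 40.4
```

{"api": "arm_command", "payload": {"commands": [[0, 0, 0, 0, 0, 0.1, 1], [0, 0, 0, 0, 0, 0.1, 1]]}}

```text
time: 12.25
eef_pos: [561.0, 50.2, 88.4]
orientation: [0.427, 3.111, 0.0]
wrist_force: [0.4, -0.8, 3.4]
grip_width: 28.6
grasp_force: 40.3
```

{"api": "arm_command", "payload": {"commands": [[0, 0, 0, 0, 0, 0.1, 1], [0, 0, 0, 0, 0, 0.1, 1]]}}

```text
time: 12.45
eef_pos: [560.7, 50.3, 85.9]
orientation: [0.427, 3.112, 0.0]
wrist_force: [0.3, -0.3, 3.0]
grip_width: 28.7
grasp_force: 40.2
```

{"api": "arm_command", "payload": {"commands": [[0, 0, 0, 0, 0, 0.1, 1], [0, 0, 0, 0, 0, 0.1, 1]]}}

```text
time: 12.65
eef_pos: [560.5, 50.3, 83.7]
orientation: [0.427, 3.112, -0.0]
wrist_force: [0.6, -2.1, 2.0]
grip_width: 28.8
grasp_force: 40.2
```

{"api": "arm_command", "payload": {"commands": [[0, 0, 0, 0, 0, 0.2, 1], [0, 0, 0, 0, 0, 0.2, 1], [0, 0, 0, 0, 0, 0.2, 1]]}}

```text
time: 12.95
eef_pos: [560.5, 50.4, 77.7]
orientation: [0.427, 3.112, 0.0]
wrist_force: [0.3, -1.8, 3.6]
grip_width: 29.0
grasp_force: 40.3
```

{"api": "arm_command", "payload": {"commands": [[0, 0, 0, 0, 0, 0.2, 1], [0, 0, 0, 0, 0, 0.2, 1], [0, 0, 0, 0, 0, 0.2, 1]]}}

```text
time: 13.25
eef_pos: [560.4, 50.4, 71.6]
orientation: [0.427, 3.112, 0.0]
wrist_force: [1.2, -1.8, 3.0]
grip_width: 29.1
grasp_force: 40.3
```

{"api": "arm_command", "payload": {"commands": [[0, 0, 0, 0, 0, 0.2, 1], [0, 0, 0, 0, 0, 0.2, 1], [0, 0, 0, 0, 0, 0.1, 1]]}}

```text
time: 13.55
eef_pos: [560.3, 50.4, 66.5]
orientation: [-0.427, -3.112, -0.0]
wrist_force: [1.4, -2.6, 1.2]
grip_width: 28.9
grasp_force: 40.1
```

{"api": "arm_command", "payload": {"commands": [[0, 0, 0, 0, 0, 0.1, 1], [0, 0, 0, 0, 0, 0.1, 1], [0, 0, 0, 0, 0, 0.1, 1]]}}

```text
time: 13.85
eef_pos: [560.3, 50.4, 63.7]
orientation: [-0.427, -3.112, -0.0]
wrist_force: [0.5, -1.7, 1.5]
grip_width: 29.3
grasp_force: 40.2
```

{"api": "arm_command", "payload": {"commands": [[0, 0, 0, 0, 0, 0.1, 1], [0, 0, 0, 0, 0, 0.1, 1], [0, 0, 0, 0, 0, 0.1, 1]]}}

```text
time: 14.15
eef_pos: [560.4, 50.4, 60.7]
orientation: [0.427, 3.112, 0.0]
wrist_force: [1.2, -1.4, 0.2]
grip_width: 28.6
grasp_force: 40.1
```

{"api": "arm_command", "payload": {"commands": [[0, 0, 0, 0, 0, 0.1, 1], [0, 0, 0, 0, 0, 0.1, 1]]}}

```text
time: 14.35
eef_pos: [560.4, 50.4, 58.7]
orientation: [0.427, 3.112, 0.0]
wrist_force: [0.9, -2.6, 2.4]
grip_width: 29.1
grasp_force: 40.2
```

{"api": "arm_command", "payload": {"commands": [[0, 0, 0, 0, 0, 0.1, 1], [0, 0, 0, 0, 0, 0, 1]]}}

```text
time: 14.55
eef_pos: [560.2, 50.4, 57.2]
orientation: [-0.427, -3.112, -0.0]
wrist_force: [2.1, -1.7, -4.4]
grip_width: 29.0
grasp_force: 39.7
```

{"api": "arm_command", "payload": {"commands": [[0, 0, 0, 0, 0, 0.1, 1], [0, 0, 0, 0, 0, 0, 1]]}}

```text
time: 14.75
eef_pos: [560.1, 50.4, 56.3]
orientation: [-0.427, -3.112, 0.0]
wrist_force: [2.7, -1.8, -3.6]
grip_width: 28.9
grasp_force: 39.7
```

{"api": "arm_command", "payload": {"commands": [[0, 0, 0, 0, 0, 0.05, 1], [0, 0, 0, 0, 0, 0, 1]]}}

```text
time: 14.95
eef_pos: [560.1, 50.4, 56.0]
orientation: [-0.427, -3.112, -0.0]
wrist_force: [3.2, -2.2, -4.7]
grip_width: 29.2
grasp_force: 39.8
```

{"api": "arm_command", "payload": {"commands": [[0, 0, 0, 0, 0, 0.05, 1], [0, 0, 0, 0, 0, 0, 1]]}}

```text
time: 15.15
eef_pos: [560.2, 50.5, 55.7]
orientation: [-0.427, -3.112, -0.0]
wrist_force: [2.1, -3.3, -3.5]
grip_width: 29.0
grasp_force: 39.9
```

{"api": "arm_command", "payload": {"commands": [[0, 0, 0, 0, 0, 0.05, 1], [0, 0, 0, 0, 0, 0, 1]]}}

```text
time: 15.35
eef_pos: [560.1, 50.6, 55.2]
orientation: [-0.427, -3.112, -0.0]
wrist_force: [1.3, -1.0, -2.6]
grip_width: 28.8
grasp_force: 39.9
```

{"api": "arm_command", "payload": {"commands": [[0, 0, 0, 0, 0, 0.05, 1], [0, 0, 0, 0, 0, 0, 1]]}}

```text
time: 15.55
eef_pos: [560.2, 50.7, 54.8]
orientation: [-0.427, -3.112, -0.001]
wrist_force: [-0.6, -0.1, -0.9]
grip_width: 28.8
grasp_force: 40.0
```

{"api": "arm_command", "payload": {"commands": [[0, 0, 0, 0, 0, 0.05, 1], [0, 0, 0, 0, 0, 0, 1]]}}

```text
time: 15.75
eef_pos: [560.3, 50.6, 54.3]
orientation: [-0.427, -3.112, -0.0]
wrist_force: [0.0, -0.4, -1.0]
grip_width: 28.7
grasp_force: 40.1
```

{"api": "arm_command", "payload": {"commands": [[0, 0, 0, 0, 0, 0.03, 1], [0, 0, 0, 0, 0, 0, 1]]}}

```text
time: 15.95
eef_pos: [560.4, 50.5, 54.0]
orientation: [0.427, 3.112, 0.0]
wrist_force: [-0.2, -0.2, -0.8]
grip_width: 28.8
grasp_force: 40.1
```

{"api": "arm_command", "payload": {"commands": [[0, 0, 0, 0, 0, 0.05, 1], [0, 0, 0, 0, 0, 0, 1]]}}

```text
time: 16.15
eef_pos: [560.4, 50.5, 53.7]
orientation: [0.427, 3.112, 0.0]
wrist_force: [-1.7, -0.5, 1.6]
grip_width: 29.0
grasp_force: 40.3
```

{"api": "arm_command", "payload": {"commands": [[0, 0, 0, 0, 0, 0.04, 1], [0, 0, 0, 0, 0, 0, 1]]}}

```text
time: 16.35
eef_pos: [560.5, 50.5, 53.4]
orientation: [0.427, 3.112, 0.0]
wrist_force: [-0.7, 0.5, 4.0]
grip_width: 29.0
grasp_force: 40.5
```

{"api": "arm_command", "payload": {"commands": [[0, 0, 0, 0, 0, 0.04, 1], [0, 0, 0, 0, 0, 0, 1]]}}

```text
time: 16.55
eef_pos: [560.5, 50.5, 53.1]
orientation: [0.427, 3.112, 0.0]
wrist_force: [-1.0, 0.6, 6.1]
grip_width: 28.8
grasp_force: 40.7
```

{"api": "arm_command", "payload": {"commands": [[0, 0, 0, 0, 0, -0.07, 1], [0, 0, 0, 0, 0, 0, 1]]}}

```text
time: 16.75
eef_pos: [560.4, 50.5, 53.5]
orientation: [0.427, 3.112, 0.0]
wrist_force: [-1.0, 0.7, 3.4]
grip_width: 29.0
grasp_force: 40.5
```

{"api": "arm_command", "payload": {"commands": [[0, 0, 0, 0, 0, 0, -0.5], [0, 0, 0, 0, 0, 0, -0.5], [0, 0, 0, 0, 0, 0, -0.5], [0, 0, 0, 0, 0, 0, -0.5], [0, 0, 0, 0, 0, 0, -0.5]]}}

```text
time: 17.25
eef_pos: [560.4, 50.4, 53.3]
orientation: [-0.427, -3.112, -0.0]
wrist_force: [-0.6, -0.6, 0.5]
grip_width: 64.1
grasp_force: 0.0
```

{"api": "arm_command", "payload": {"commands": [[0, 0, 0, 0, 0, -1, -0.5], [0, 0, 0, 0, 0, -2.5, -0.5], [0, 0, 0, 0, 0, -3, -0.5], [0, 0, 0, 0, 0, -3, -0.5], [0, 0, 0, 0, 0, -3, -0.5], [0, 0, 0, 0, 0, -2, -0.5], [0, 0, 0, 0, 0, 0, -0.5], [0, 0, 0, 0, 0, 0, -0.5]]}}

```text
time: 18.05
eef_pos: [560.3, 50.4, 198.7]
orientation: [0.427, 3.112, 0.0]
wrist_force: [-0.2, 0.2, -1.2]
grip_width: 63.6
grasp_force: 0.0
```

```bash
python3 - <<'E'
from h import *
B=cam('side');s=env.state();print(s['time'],s['eef_pos'],s['wrist_force'],s['grip_width'])
c=B['image'][215:275,205:275].astype(int)
# text profile along post column: rows vs rgb, and flange width of grey vs brass
for v in range(224,272,3): print(v,B['image'][v,240:243].mean(0).astype(int))
hsv=cv2.cvtColor(B['image'],cv2.COLOR_RGB2HSV)[235:275,215:270]
print('brass px',((hsv[...,0]>10)&(hsv[...,0]<28)&(hsv[...,1]>120)).sum())
for x,y in((560.5,50.5),):
  print([proj(B,(x,y,z)) for z in (44,76,115)])
E
```

```text
18.1 [559.83923972  50.40520342 197.79077326] [-0.5076994   0.19164709 -0.12804713] 63.910746063296955
224 [185 182 176]
227 [104 107 103]
230 [89 92 89]
233 [76 78 78]
236 [75 78 76]
239 [77 78 77]
242 [81 82 81]
245 [92 96 98]
248 [88 90 91]
251 [86 88 92]
254 [91 93 94]
257 [100 101 105]
260 [32 32 35]
263 [52 56 55]
266 [58 63 66]
269 [64 69 72]
brass px 0
[array([240.06118602, 251.81860056]), array([240.0411183 , 240.44750068]), array([240.01870554, 225.76814031])]
```

The washer is fully covered, and the force signature (pull-through, then about 7 N/mm rise after roughly 37.5 mm of travel) fits a seated collar.

```bash
python3 -c "
from rig import env
print(env.hand_in())"
```

```text
the job is handed in; nothing more can be done
None
```

I fitted the collar over the post, felt it click through the balls and land on the washer, let go and handed the job in at about 18 s; the highest wrist force I read while pressing was about 6 N, and no verdict came back.

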